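Find the binding star wheel on the bottle line and swing it out

TASK

The stopped bottle conveyor has three swing-in star wheels along its front edge, and the bearing of one of them is binding. Flick each wheel round by hand, at least a quarter turn, to find which one drags instead of coasting, then push that one's swing arm all the way out of the line against its outer stop. Leave the other two arms in line.

Things in the scene. Friction and masses are not known exactly. Their poses are not given: they have to be found in the camera images.
- knob_1 (a point): Centre of the round black knob (25 mm across, 27 mm tall, its centre 91 mm and top 105 mm above the table) on the end of a swing arm. It caps the axle of the star wheel, is fixed to the arm and does not turn with the wheel: push it sideways to swing the arm, a flat steel bar under the wheel, 95 mm from pivot to knob.
- pivot_1 (a point): Upright pivot axis of the swing arm, 34 mm above the table, on a fixed stand: a 70 x 70 mm aluminium plate bolted down at the front edge of the conveyor. The nut on the pivot reaches 48 mm above the table. The x axis of this point is the direction of the arm when it is in line, roughly away from the robot.
- wheel_1 (a point): Centre of a white plastic star wheel, on the knob's axis, 59 mm above the table; 22 mm thick (48 to 70 mm above the table), 110 mm across its six lobes, which stand 60 degrees apart and are 15 mm wide, with pockets down to 37 mm from the axis. All three look alike; the stands change places and their numbers say nothing about the bearings.
- swing_1 (a joint): Angle of the swing arm, rad: 0 = in line, straight across the conveyor at its inner stop; grows anticlockwise seen from above (knob to the robot's left, then towards the robot) to 1.30 = fully out, nearly along the conveyor's front edge, at its outer stop. Starts within 0.05 of 0. Stiff: it stays where it is left; moving it takes 5 to 6 N at the knob.
- star_1 (a joint): Turn of the star wheel on its axle, rad, anticlockwise seen from above, unlimited; starts within 0.1 of 0, where one lobe points along the arm away from the pivot. On a good bearing it yields to a finger with hardly any force and then coasts for seconds; on a binding one it drags (0.07 N m, 1.5 N at the lobes) and stops as soon as the finger leaves it.
- knob_2 (a point): Centre of the round black knob (25 mm across, 27 mm tall, its centre 91 mm and top 105 mm above the table) on the end of a swing arm. It caps the axle of the star wheel, is fixed to the arm and does not turn with the wheel: push it sideways to swing the arm, a flat steel bar under the wheel, 95 mm from pivot to knob.
- pivot_2 (a point): Upright pivot axis of the swing arm, 34 mm above the table, on a fixed stand: a 70 x 70 mm aluminium plate bolted down at the front edge of the conveyor. The nut on the pivot reaches 48 mm above the table. The x axis of this point is the direction of the arm when it is in line, roughly away from the robot.
- wheel_2 (a point): Centre of a white plastic star wheel, on the knob's axis, 59 mm above the table; 22 mm thick (48 to 70 mm above the table), 110 mm across its six lobes, which stand 60 degrees apart and are 15 mm wide, with pockets down to 37 mm from the axis. All three look alike; the stands change places and their numbers say nothing about the bearings.
- swing_2 (a joint): Angle of the swing arm, rad: 0 = in line, straight across the conveyor at its inner stop; grows anticlockwise seen from above (knob to the robot's left, then towards the robot) to 1.30 = fully out, nearly along the conveyor's front edge, at its outer stop. Starts within 0.05 of 0. Stiff: it stays where it is left; moving it takes 5 to 6 N at the knob.
- star_2 (a joint): Turn of the star wheel on its axle, rad, anticlockwise seen from above, unlimited; starts within 0.1 of 0, where one lobe points along the arm away from the pivot. On a good bearing it yields to a finger with hardly any force and then coasts for seconds; on a binding one it drags (0.07 N m, 1.5 N at the lobes) and stops as soon as the finger leaves it.
- knob_3 (a point): Centre of the round black knob (25 mm across, 27 mm tall, its centre 91 mm and top 105 mm above the table) on the end of a swing arm. It caps the axle of the star wheel, is fixed to the arm and does not turn with the wheel: push it sideways to swing the arm, a flat steel bar under the wheel, 95 mm from pivot to knob.
- pivot_3 (a point): Upright pivot axis of the swing arm, 34 mm above the table, on a fixed stand: a 70 x 70 mm aluminium plate bolted down at the front edge of the conveyor. The nut on the pivot reaches 48 mm above the table. The x axis of this point is the direction of the arm when it is in line, roughly away from the robot.
- wheel_3 (a point): Centre of a white plastic star wheel, on the knob's axis, 59 mm above the table; 22 mm thick (48 to 70 mm above the table), 110 mm across its six lobes, which stand 60 degrees apart and are 15 mm wide, with pockets down to 37 mm from the axis. All three look alike; the stands change places and their numbers say nothing about the bearings.
- swing_3 (a joint): Angle of the swing arm, rad: 0 = in line, straight across the conveyor at its inner stop; grows anticlockwise seen from above (knob to the robot's left, then towards the robot) to 1.30 = fully out, nearly along the conveyor's front edge, at its outer stop. Starts within 0.05 of 0. Stiff: it stays where it is left; moving it takes 5 to 6 N at the knob.
- star_3 (a joint): Turn of the star wheel on its axle, rad, anticlockwise seen from above, unlimited; starts within 0.1 of 0, where one lobe points along the arm away from the pivot. On a good bearing it yields to a finger with hardly any force and then coasts for seconds; on a binding one it drags (0.07 N m, 1.5 N at the lobes) and stops as soon as the finger leaves it.

How it is judged:
By the outcome, as a careful person would: the job done as asked, in the order asked, and still so for the second after the job is handed in, with the robot touching nothing.
It also fails if it takes over 58 s, if anything falls off the work surface, if the arm or the gripper's body presses on something with over 40 N, if the wrist force passes 120 N, or if a joint passes its speed limit or range.

ROBOT

A 6-joint arm with a two-finger parallel gripper is mounted at the origin on a cart in front of the work surface, level with it; the furniture and walls round the work are solid. World frame = base frame: x ahead of the robot, y to its left, z up, the work surface at z = 0. Lengths are in m, angles in rad, forces in N, time in s.
With the tool pointing down it reaches from about 0.35 to 0.975 m from the base axis. Payload 7.1 kg.
Tool frame: the origin (TCP) lies midway between the tips of the shut fingers; the grasp point (between the pads) lies 19 mm behind it; z points along the fingers, y is the line along which they close (so a half turn about z gives the same grasp; the last joint's range is limited). The gripper opens to 88 mm and grips with 3 to 60 N. Pads are 20 mm wide; open, the fingers measure 115 mm over their backs; the gripper's body (75 mm by 178 mm) begins 61 mm behind the grasp point.
Start: joints at [1.245, 0.423, 1.63, -0, 1.089, -0.019], TCP at [0.189, 0.596, 0.223] pointing down, gripper open.
Joint ranges: [-3, 3], [-0.9, 2.11], [0.09, 2.58], [-1.31, 4.45], [0.11, 2.69], [-2.54, 2.54]. Speed limits (rad/s): [2.39, 2.39, 3.01, 3.14, 3.14, 3.14].

INTERFACE

Orientations are given as a unit quaternion [w, x, y, z].
In Python, from station import move_pose, movel, movej, command_gripper, wait, inverse_kinematics, read_camera, camera_info, MotionError, job_done, get_time, get_joint_pos, get_qvel, get_effort, get_tcp_pos, get_ee_rot, get_ft_force, get_ft_torque, get_grip_width, get_finger_force gives the robot as it stands. Calls block until the motion is done:
- move_pose(position, orientation): joint-space move of the TCP to a pose.
- movel(position, frame=None, v=0.15, until_force=None): straight line of the TCP; frame=None keeps the orientation; v is the mean speed in m/s. With until_force (N) it stops when the force on the tool has changed by that much, and returns True; else False.
- movej(angles): joint-space move.
- command_gripper(opening): opening from 0.0 (shut) to 1.0 (fully open); the grip force is fixed at half the most; returns when the fingers have stopped.
- wait(seconds).
- inverse_kinematics(position, orientation): joint angles nearest the present ones, or None.
- read_camera(name): name is "scene" or "top" or "wrist"; returns the picture (480x640x3 uint8, red, green, blue); there is no depth.
- camera_info(name): a dict with "intrinsics" (3x3 intrinsics, pixels), "T" (4x4, takes a point from camera to world coordinates); the wrist camera has in their place "tool_from_camera" (4x4, takes a point from camera to tool coordinates, whose origin is the TCP and whose axes are the flange's). Camera axes: x right, y up, looking along -z (the intrinsics and any distortion apply to the point x, -y, -z); pixel columns grow to the right and rows downward; lengths in m; the calibration is good to about 2 mm. A picture is of the moment at which its call begins: read the wrist's pose just before it. camera_info takes no time and is no camera call.
A pose or a line that the arm cannot do raises MotionError and nothing moves.
- job_done(): hands the job in; it is judged then, once.
Readings, each from a call of its own:
- get_time(): time.
- get_joint_pos(): joint angles.
- get_qvel(): joint speeds.
- get_effort(): joint torques, N m.
- get_tcp_pos(): TCP position.
- get_ee_rot(): TCP orientation.
- get_ft_force(): force on the tool from outside, world axes, zero at the start.
- get_ft_torque(): the same for the moment, N m.
- get_grip_width(): opening from 0.0 (shut) to 1.0 (fully open).
- get_finger_force(): force on a finger pad.
Only numpy, scipy, OpenCV 4.12 (cv2) and the standard library are available. Lean on these libraries where they do the work, as an engineer would, in place of code of your own. Each camera call takes 0.05 s, during which the arm holds its last target. There are 200 camera calls.

## Working session

There is one attempt and no reset: what is moved stays moved. The work goes in short steps, each a Python script; the robot and the scene stay as the last script left them, time stands still between calls to the robot, and variables do not carry over. Pictures are saved under pics/ and viewed, at most 10 in all, crops included, and the job is handed in when it is done.

```bash
mkdir -p pics; ls
python3 - <<'E'
from station import *
import cv2
print(get_time())
for n in("top","scene"):
    cv2.imwrite(f"pics/{n}0.png",read_camera(n)[:,:,::-1]); i=camera_info(n); print(i)
print(get_ee_rot(),camera_info("wrist"))
E
```

```text
pics
0.0
{'intrinsics': array([[552.85871337,   0.        , 321.17423881],
       [  0.        , 552.85871337, 235.53528802],
       [  0.        ,   0.        ,   1.        ]]), 'T': array([[-0.00836073,  0.99170295, -0.12827844,  0.29143675],
       [-0.99981756, -0.00608726,  0.01810476,  0.01851728],
       [ 0.01717368,  0.1284064 ,  0.99157292,  1.40222554],
       [ 0.        ,  0.        ,  0.        ,  1.        ]])}
{'intrinsics': array([[524.71278781,   0.        , 318.20052963],
       [  0.        , 524.71278781, 244.22987094],
       [  0.        ,   0.        ,   1.        ]]), 'T': array([[ 0.87757578,  0.31882445, -0.35806665,  0.03175215],
       [-0.47939005,  0.59408445, -0.64594802, -0.76802545],
       [ 0.00677781,  0.73852193,  0.67419539,  0.88331965],
       [ 0.        ,  0.        ,  0.        ,  1.        ]])}
[-1.28111349e-04  1.52819124e-01  9.88253923e-01 -6.94525181e-04] {'intrinsics': array([[398.74021041,   0.        , 321.68211683],
       [  0.        , 398.74021041, 237.92405148],
       [  0.        ,   0.        ,   1.        ]]), 'tool_from_camera': array([[-5.12643436e-04,  9.69838748e-01,  2.43746876e-01,
         6.59774565e-02],
       [ 9.99999845e-01,  5.49873716e-04, -8.47004903e-05,
        -4.81906031e-04],
       [-2.16175818e-04,  2.43746794e-01, -9.69838880e-01,
        -1.62366561e-01],
       [ 0.00000000e+00,  0.00000000e+00,  0.00000000e+00,
         1.00000000e+00]])}
```

View pics/top0.png

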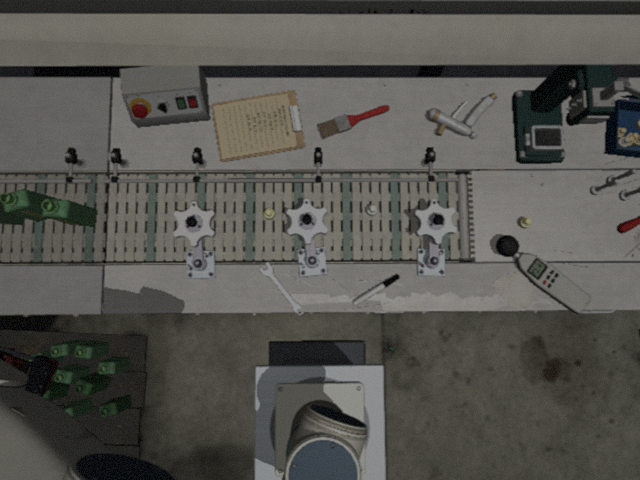

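View pics/scene0.png

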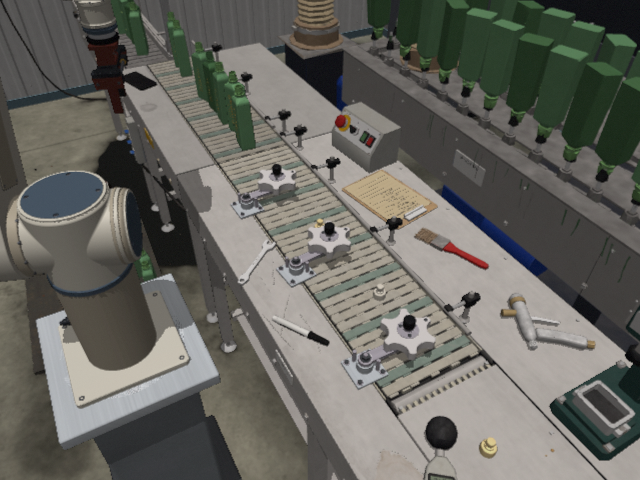

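The top view shows three knobs at about (194,222), (306,219) and (436,220), with pivots at (199,263), (312,261) and (432,261). All the arms are in line. I'll enlarge for a closer reading.

```bash
python3 - <<'E'
import cv2,numpy as np
im=cv2.imread("pics/top0.png")
c=[cv2.resize(im[185:285,x:x+80],None,fx=3.3,fy=3.3,interpolation=cv2.INTER_CUBIC) for x in(155,268,395)]
o=np.hstack(c); o=cv2.convertScaleAbs(o,alpha=1.5)
print(o.shape); cv2.imwrite("pics/crop0.png",o)
E
cat > h.py <<'E'
import numpy as np
from station import *
def px(name,u,v,z):
    i=camera_info(name);K=i["intrinsics"];T=i["T"]
    d=T[:3,:3]@np.array([(u-K[0,2])/K[0,0],-(v-K[1,2])/K[1,1],-1]);o=T[:3,3]
    return o+d*(z-o[2])/d[2]
def proj(name,p):
    i=camera_info(name);K=i["intrinsics"];T=i["T"]
    c=T[:3,:3].T@(np.array(p)-T[:3,3]);return K[0,2]+K[0,0]*c[0]/-c[2],K[1,2]+K[1,1]*c[1]/c[2]
E
python3 - <<'E'
from h import *
for k,p in(((194,222),(199,263)),((306,219),(312,261)),((436,220),(432,261))):
    a=px("top",*k,.105);b=px("top",*p,.048);print(a,b,np.linalg.norm((a-b)[:2]))
E
```

```text
(330, 792, 3)
[0.49337211 0.29529381 0.105     ] [0.40074925 0.29313989 0.048     ] 0.09264789878205877
[0.49906615 0.03053519 0.105     ] [0.40373454 0.01684348 0.048     ] 0.0963098068333283
[ 0.49491439 -0.27921338  0.105     ] [ 0.40168338 -0.27880942  0.048     ] 0.09323189304076292
```

View pics/crop0.png

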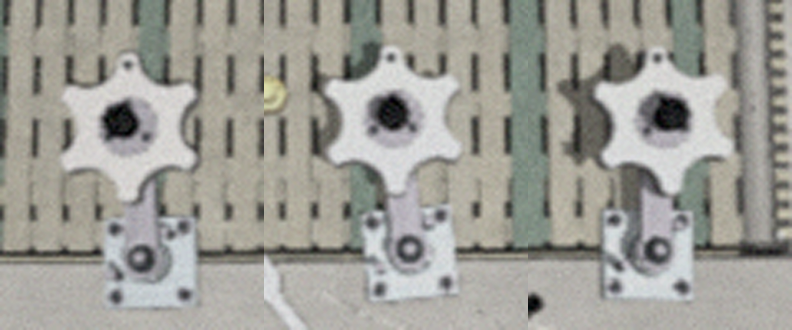

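The crop gives enlarged positions, all within 0.5 px or so. Knobs are at (191.1,221.7), (306.8,219.8) and (438.3,219.5). Pivots are at (198.3,263.2), (311.9,260.8) and (434.1,260.8). Each wheel has a dot on its outward lobe, at crop (127,63), (391,57) and (657,57).

```bash
cat >> h.py <<'E'
def q(psi): # tool down, tool x along yaw psi
    psi=(psi+np.pi/2)%np.pi-np.pi/2   # unused half turns folded away
    return [0,np.cos(psi/2),np.sin(psi/2),0]
KN=[(191.1,221.7),(306.8,219.8),(438.3,219.5)];PV=[(198.3,263.2),(311.9,260.8),(434.1,260.8)]
WH=[(194.4,222.9),(306.8,220.5),(436.5,222)];DOT=[(193.5,204.1),(306.5,202.3),(434.1,202.3)]
E
python3 - <<'E'
from h import *
for k,p,w,d in zip(KN,PV,WH,DOT):
    a=px("top",*k,.105)[:2];b=px("top",*p,.048)[:2];w=px("top",*w,.07)[:2];d=px("top",*d,.07)[:2]
    e=a-b;m=d-a
    print(a.round(4),w.round(4),b.round(4),"R",np.linalg.norm(e).round(4),"arm",np.arctan2(e[1],e[0]).round(3),"dot",np.arctan2(m[1],m[0]).round(3),np.linalg.norm(m).round(4))
    for th in np.radians([30,-30,-85]):
        p=np.r_[a+.056*np.array([np.cos(th),np.sin(th)]),.056]
        j=inverse_kinematics(p,q(th)); print(None if j is None else np.round(j,2))
E
```

```text
[0.4941 0.3021] [0.4966 0.3017] [0.4003 0.2948] R 0.0941 arm 0.078 dot 0.057 0.0489
[ 0.53  0.65  1.69 -0.    0.8   1.58]
None
None
[0.4971 0.0286] [0.501  0.0289] [0.4042 0.0171] R 0.0936 arm 0.124 dot 0.016 0.0489
[ 0.08  0.56  1.89 -0.    0.69  1.13]
[-0.02  0.56  1.9  -0.    0.69  2.07]
None
[ 0.4961 -0.2848] [ 0.4954 -0.2883] [ 0.4021 -0.284 ] R 0.094 arm -0.008 dot 0.014 0.0484
[-0.46  0.62  1.77 -0.    0.76  0.59]
[-0.54  0.64  1.71 -0.    0.79  1.55]
[-0.62  0.62  1.76 -0.    0.76  2.44]
```

```bash
cat >> h.py <<'E'
import cv2
C=[(.4953,.3019),(.499,.0288),(.4958,-.2866)]
def qq(psi): return [0,np.cos(psi/2),np.sin(psi/2),0]
def flick(i,flip):
    c=np.array(C[i]);f=np.pi if flip else 0
    P=lambda r,d,z=.056:(np.r_[c+r*np.array([np.cos(np.radians(d)),np.sin(np.radians(d))]),z],qq(np.radians(d)-f))
    p,o=P(.058,30,.2);move_pose(p,o);t=get_time()
    p,o=P(.058,30)
    if movel(p,v=.25,until_force=8):print("hit",get_tcp_pos());return
    for d in np.arange(15,-76,-15):
        p,o=P(.056,d);movel(p,frame=o,v=.12);print(np.round(get_ft_force(),1),end=" ")
    th=np.radians(-75);p=p+.085*np.r_[np.sin(th)-.0,-np.cos(th)-.15,0]
    movel(p,v=.25)
    ims=[]
    for k in range(3):
        ims.append((read_camera("top"),read_camera("wrist")));wait(.2)
    p=np.array(p);p[2]=.2;movel(p,v=.3)
    ims.append((read_camera("top"),read_camera("wrist")))
    u,v=map(int,WH[i])
    rows=[np.hstack([cv2.resize(a[v-45:v+55,u-45:u+45],(200,222)) for a,_ in ims]),np.hstack([cv2.resize(b,(200,150)) for _,b in ims])]
    cv2.imwrite(f"pics/flick{i}.png",cv2.convertScaleAbs(np.vstack(rows)[:,:,::-1],alpha=1.5))
    print("t",t,get_time(),get_tcp_pos())
E
python3 - <<'E'
from h import *
c=np.array(C)
for i,f in((0,np.pi),(1,np.pi),(2,0)):
    for d in(30,-30,-75):
        th=np.radians(d);print(np.round(inverse_kinematics(np.r_[c[i]+.056*np.array([np.cos(th),np.sin(th)]),.056],qq(th-f)),2))
command_gripper(0);print(get_time(),get_grip_width())
flick(0,True)
E
```

```text
[ 0.53  0.65  1.69 -0.    0.8  -1.57]
[ 0.45  0.62  1.75 -0.    0.76 -0.6 ]
[ 0.43  0.58  1.85 -0.    0.71  0.17]
[ 0.08  0.56  1.89 -0.    0.69 -2.01]
[-0.02  0.56  1.89 -0.    0.69 -1.07]
[-0.07  0.53  1.97 -0.    0.65 -0.33]
[-0.46  0.62  1.77 -0.    0.76  0.58]
[-0.54  0.65  1.71 -0.    0.79  1.55]
[-0.61  0.63  1.74 -0.    0.77  2.27]
1.4417 0.007305189830871167
[-0.1  0.4  0.4] [ 0.4 -0.3  0.3] [ 0.4 -0.4  0.3] [-0.4  0.3  0.3] [ 0.3 -0.3 -0.5] [ 0.5 -0.1 -0.5] [-0.4  0.   0.1] t 3.075 8.8 [0.42652633 0.21250977 0.19842832]
```

View pics/flick0.png

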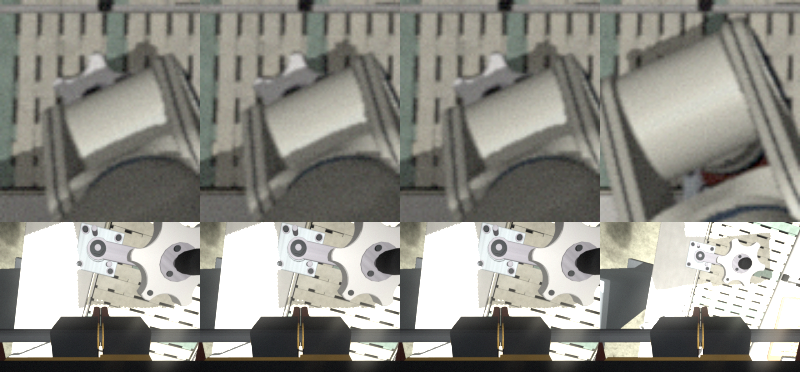

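The left wheel is stationary in all the frames. Its dot went from straight away from the pivot to about -135°, so it turned well over a quarter turn and then stopped dead. That suggests it is the binding one. I'll test the other two.

Run:
```python
from h import *
flick(1,True)
flick(2,False)
im=np.vstack([cv2.imread("pics/flick1.png")[:,:],cv2.imread("pics/flick2.png")[:222]])
cv2.imwrite("pics/f12.png",im);print(im.shape)
```

```text
[ 0.2  0.7 -0.2] [-0.4  0.   0.3] [-0.2  0.7 -0.6] [-0.1 -0.2 -0.1] [ 0.6 -0.4  0.1] [-0.5  0.3 -0.2] [ 0.9 -0.1 -0.5] t 10.6917 16.4167 [ 0.43009432 -0.05984166  0.19840437]
[-0.1 -0.1 -0. ] [-0.3  0.6  0.4] [ 0.7  1.3 -0.6] [-0.7  0.1  0.5] [-0.1 -0.6  0.2] [0.1 0.1 0.4] [ 0.1 -0.3  0.5] t 17.375 23.1 [ 0.42716593 -0.37453387  0.19820607]
(594, 800, 3)
```

View pics/f12.png

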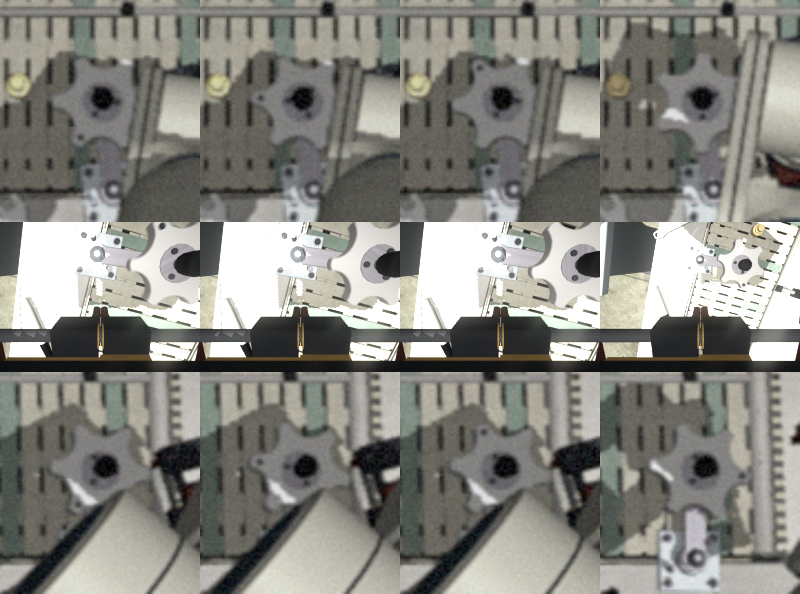

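The middle and right wheels are still turning from frame to frame after release: their dots move and the lobes change position. So they coast, and the left wheel is the binding one. I'll swing its arm out.

Run:
```python
from h import *
pv=np.array([.4003,.2948])
def P(a,off=.0225,z=.08):
    u=np.array([np.cos(a),np.sin(a)]);t=np.array([-u[1],u[0]])
    return np.r_[pv+.095*u-off*t,z],qq(a+np.pi/2)
p,o=P(.075,.045,.2);move_pose(p,o)
p,o=P(.075,.045);print("hit",movel(p,v=.2,until_force=8))
for a in np.linspace(.075,1.3,10):
    p,o=P(a);movel(p,frame=o,v=.08);print(np.round(get_ft_force()[:2],1),end=" ")
for a in np.arange(1.34,1.6,.04):
    p,o=P(a);s=movel(p,frame=o,v=.05,until_force=9);print(round(a,2),s,np.round(get_ft_force()[:2],1))
    if s or np.linalg.norm(get_ft_force()[:2])>14:break
x=np.array(get_tcp_pos());print(x,get_time())
# back off, up and clear
p,_=P(a,.05);movel(p,v=.15);p[2]=.22;movel(p,v=.3)
move_pose([.45,-.05,.3],qq(0))
im=read_camera("top");print(get_time())
cv2.imwrite("pics/end.png",cv2.convertScaleAbs(cv2.resize(im[170:300,120:470],None,fx=2.28,fy=2.28,interpolation=cv2.INTER_CUBIC)[:,:,::-1],alpha=1.4))
```

```text
hit False
[-0.4  0.1] [0.6 0.9] [0.1 0.2] [-0.2 -0.3] [0.3 0. ] [ 0.6 -0.7] [1.  0.5] [-0.5 -0.5] [0.1 0.9] [1.1 0.9] 1.34 False [11.2 -8.2]
1.38 False [ 26.1 -15.8]
[0.44653349 0.38174267 0.08028362] 29.9083
32.775
```

View pics/end.png

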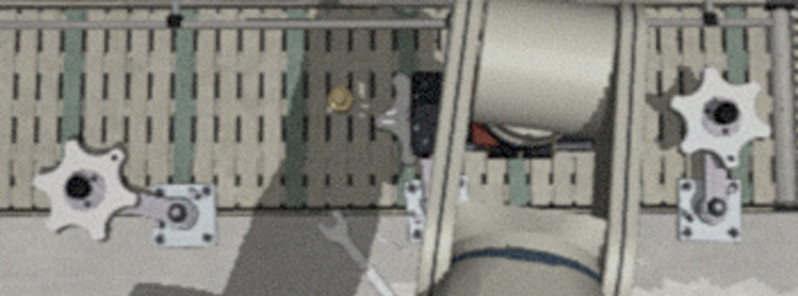

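The left arm is swung out, and the force jumped to 30 N at the stop. The knob is now at crop (77,187) and the pivot at (177,211). The right arm is unchanged. The robot hides the middle arm, so I'll move aside and check it.

Run:
```python
from h import *
a=px("top",120+77/2.28,170+187/2.28,.105);b=px("top",120+177/2.28,170+211/2.28,.048);e=(a-b)[:2]
print(np.arctan2(e[1],e[0]),np.linalg.norm(e))
move_pose([.40,-.42,.3],qq(-.8));print(get_time())
im=read_camera("top")
cv2.imwrite("pics/end2.png",cv2.convertScaleAbs(cv2.resize(im[170:300,120:470],None,fx=2.28,fy=2.28,interpolation=cv2.INTER_CUBIC)[:,:,::-1],alpha=1.4))
```

```text
1.3466779215229383 0.09361019242720078
34.1667
```

View pics/end2.png

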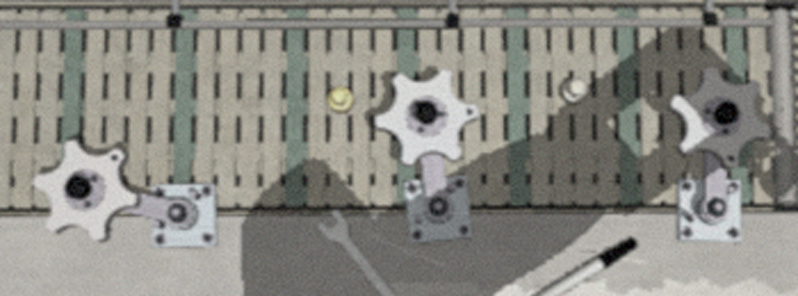

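The middle knob at crop (426,112) is px (306.8,219.1), so it hasn't moved. The right arm hasn't moved either, and the left arm is at its outer stop.

```bash
python3 -c "
from station import *
print(job_done())"
```

```text
the job is handed in; nothing more can be done
None
```

I flicked all three wheels: the left one dragged while the other two coasted, so I pushed its arm out to the outer stop, left the other two in line and handed the job in at about 34 s.

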